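# Close the sample tray and reset the interlock pair

## Robot

A 6-joint arm with a two-finger parallel gripper is mounted at the origin on the work surface. World frame = base frame: x ahead of the robot, y to its left, z up, the work surface at z = 0. Lengths are in m, angles in rad, forces in N, time in s.
With the tool pointing down it reaches from about 0.275 to 0.975 m from the base axis. Payload 8.4 kg.
Tool frame: the origin (TCP) lies midway between the tips of the shut fingers; the grasp point (between the pads) lies 19 mm behind it (env.pinch_z is the distance from the TCP to the grasp point, in m); z points along the fingers, y is the line along which they close (so a half turn about z gives the same grasp; the last joint's range is limited). The gripper opens to 92 mm and grips with 3 to 60 N. Pads are 20 mm wide; open, the fingers measure 128 mm over their backs; the gripper's body (75 mm by 189 mm) begins 69 mm behind the grasp point.
Start: joints at [-1.28, 0.353, 1.633, -0, 1.155, -0.002], TCP at [0.18, -0.598, 0.215] pointing down, gripper open.
Joint ranges: [-2.63, 2.63], [-0.92, 2.1], [0.06, 2.66], [-1.3, 4.44], [0, 2.69], [-3.02, 3.02]. Speed limits (rad/s): [2.22, 2.22, 2.79, 3.14, 3.14, 3.14].

## Interface

Orientations are given as a unit quaternion [x, y, z, w].
In Python, from rig import observe, grab_frame, calibration, env, nets gives the robot as it stands.
- The arm moves only by the shell command python3 -m pendant 'ROWS' [FORCE]. ROWS is JSON, a list of rows, each an object with "linear": the shift along the tool's x, y, z in units of 40 mm (1.0 is 40 mm), a list of three; "rot": the turn, a rotation vector about the tool's x, y, z in units of 5 degrees (1.0 is 5 degrees), a list of three; "jaw": the closure in counts, from 0 (fully open) to 255 (shut). A call has 1 to 12 rows; each row shifts and turns the commanded pose from where the row before left it, along the tool's axes as they then stand; what a row does not reach is not made up. A row lasts 1/10 s, in which the tool goes at most 50 mm and 8.59 degrees, less where a joint would pass 70% of its speed; a pose out of reach is approached as far as the arm can. A call is refused whole if a number of a shift passes 1 or a number of a turn 1, either way. A call with a gripper value outside its range is refused whole. The fingers move at their own pace and stop on an object; FORCE is the grip in N (left out, the last holds). Time passes only in rows, so rows that do not move let the fingers close. It gives the time, the measured TCP pose, the force, the opening and the grip force at its end, in the units of the state.
- observe(): the state, without advancing time (a new reading comes with each control period).
- grab_frame(name): name is "scene" or "top" or "wrist"; returns (picture, depth): 480x640x3 uint8, blue, green, red; 480x640 float32, m along the optical axis (not along the pixel's ray), 0 where there is no reading.
- calibration(name): a dict with "vertical_fov" (degrees; the focal length in pixels is half the picture's height over the tangent of half this angle, whatever the lens; pixels are square), "cx", "cy" (the principal point, pixels), "camera_from_world" (4x4, takes a point from world to camera coordinates). Camera axes: x right, y up, looking along -z (the intrinsics and any distortion apply to the point x, -y, -z); pixel columns grow to the right and rows downward; lengths in m; the calibration is good to about 2 mm. A picture is of the moment at which its call begins: read the wrist's pose just before it. calibration takes no time and is no camera call; for the wrist camera it gives the pose at the moment of the call.
- env.close_job(): hands the job in; it is judged then, once.
Trained networks look in the newest picture that a camera, given by its name, has taken for a name from the list of things; names that differ only in an ending like _2 or _b are one class to them, and where a whole thing is asked for, a point or a joint stands for the part that bears it (a point fixed in the world has none). Each returns a list of dicts, best first, with "score" (0 to 1); they miss things now and then, are a little off and sometimes report something else, mostly with a low value. They report only what shows in the picture. A call takes as long as a camera call.
- nets.find_in(camera, target): "at" ([x, y, z] in m, in world coordinates, good to about 4 mm: the middle of the surface that is visible of it).
- nets.spot_point(camera, target): "at" ([x, y, z] in m, in world coordinates, good to about 4 mm: a listed point, or the origin of a listed thing).
The state is a dict: "t": time; "qpos": joint angles; "qd": joint speeds; "tau": joint torques, N m; "tool_pos": TCP position; "tool_rot": TCP orientation; "force": force on the tool from outside, world axes, zero at the start; "moment": the same for the moment, N m; "grip_width": finger opening in m; "grasp_force": force on a finger pad.
Only numpy, scipy, OpenCV 4.12 (cv2) and the standard library are available. Lean on these libraries where they do the work, as an engineer would, in place of code of your own. Each camera call takes 0.05 s, during which the arm holds its last target. There are 200 camera calls.

## Task

The moisture tester tripped because its blue sample tray was left out: with the fingertips, push the tray along its bed until it is fully home against the stop, without lifting it or the root in it. Then press the two blue reset buttons together, one fingertip on each and never one of them alone, hold both fully down for at least two seconds, and let go and move clear so that both come up. Pick nothing up, keep off the red stop button, and leave everything else on the bench where it is.

Things in the scene. Friction and masses are not known exactly. Their poses are not given: they have to be found in the camera images.
- tester: moisture tester, fixed to the bench: a grey bed 270 mm long (its x) by 136 mm wide, top 20 mm above the bench, with two low steel guide rails (12 mm high, 98 mm apart) and at the far end a white hood (136 mm wide, roof 92 mm above the bench, from 20 to 110 mm along its x) that is open towards the robot side. Origin on the bench surface; the bed runs from -160 to +110 mm along its x. Its +x axis is the direction in which the tray slides home, z is up
- tester_home (a point): point fixed on the tester where point tray_front comes to lie when the tray is fully home against the solid stop inside the hood: on the bed's centre line, 42 mm before the tester's origin, 40 mm above the bench (20 mm above the bed, 62 mm before the hood's face); axes as the tester
- tray: blue open sample tray, loose, 140 mm long (its x) by 92 mm wide by 35 mm high, walls and floor 5 mm, about 0.2 kg, lying on the tester's bed between the rails (3 mm play each side), found 50 to 90 mm short of home. Origin at the centre of its underside, z up. It slides with plain friction (a few newtons) and stays where it is left
- tray_front (a point): middle of the outer face of the tray's end wall that looks to the robot (-x of the tray), 20 mm above the tray's underside, 15 mm below its rim
- sample_root_center (a point): loose dried root, brown, 95 mm long, 28 mm thick, lying lengthwise in the tray; its centre, 14 mm above the tray's floor (19 mm above its underside)
- panel: yellow reset panel, fixed to the bench: a box 140 mm (x) by 160 mm (y), its grey top 45 mm above the bench, with two blue push buttons side by side along its y axis, 64 mm between centres, and one red stop button on the centre line 62 mm beyond them (+x). Origin on the bench half-way between the blue buttons, z up
- reset_left_top (a point): middle of the top face of the left (+y of the panel) blue button: a round cap 32 mm across in a black collar 48 mm across; the face is 68 mm above the bench when up, 11 mm above the collar. It moves 7 mm straight down
- reset_right_top (a point): the same for the right (-y) blue button
- reset_left (a joint): travel of the left blue button: 0 up, 0.007 m fully down; sprung, about 1.5 N to start and 5 N to hold fully down, comes up by itself
- reset_right (a joint): the same for the right blue button
- stop_top (a point): middle of the top face of the red stop button, 28 mm across in a yellow collar 44 mm across, 67 mm above the bench
- stop (a joint): travel of the red stop button: 0 up, 0.006 m fully down
- weight: brass weight with a knob, 28 mm across, 38 mm high, standing loose on the hood's roof; origin at the centre of its underside
- root_mid_center (a point): loose dried root, brown, 120 mm long, 30 mm thick, lying on the bench between the two machines; its centre
- root_side_center (a point): loose dried root, brown, 150 mm long, 36 mm thick, on the bench to the robot's right; its centre
- jar: amber jar with white lid, 68 mm across, 110 mm high, on the bench to the left; origin at the centre of its underside
- brush_grip (a point): handle of a hand brush lying loose on the bench to the left; point on the handle
- cup: steel cup, 72 mm across the rim, 75 mm high, on the bench to the right; origin at the centre of its underside

How it is judged:
On the way, in this order (a step that is already met when the one before it is completed fails the run):
1. the tray is fully home on its bed (within 4 mm of the stop) (x of tray_front in the frame of tester_home above -0.004 m and z of tray_front in the frame of tester_home between -0.005 and 0.005 m), for 0.2 s.
2. both blue buttons are held fully down (at least 5.5 of 7 mm) by the fingers for two seconds (value of joint each of reset_left, reset_right above 0.0055 m and contact force between the fingers and panel above 3 N), for 2 s.
3. both blue buttons are let up (value of joint each of reset_left, reset_right below 0.0012 m), for 0.2 s.
At the end, for the whole second after the job is handed in: The tray lies flat on its bed within 4 mm of fully home and still, with the root in it; both blue buttons and the red one are up (within 1.2 mm), and the other loose things are within 20 mm of where they stood (all of step 1 and all of step 3 and x of sample_root_center in the frame of tray between -0.035 and 0.035 m and y of sample_root_center in the frame of tray between -0.04 and 0.04 m and value of joint stop below 0.0012 m and linear speed of tray below 0.01 m/s and distance of each of root_mid_center, root_side_center, jar, brush_grip, cup, weight from where it was at the start of the episode below 0.02 m); the robot touches nothing.
It fails at once if one blue button is pressed alone: more than 4 mm down while the other is less than 1 mm down ((value of joint reset_left above 0.004 m and value of joint reset_right below 0.001 m) or (value of joint reset_right above 0.004 m and value of joint reset_left below 0.001 m)).
It fails at once if a blue button is pressed (more than 3 mm) while the tray is not home (x of tray_front in the frame of tester_home below -0.006 m and value of joint any of reset_left, reset_right above 0.003 m).
It fails at once if the tray is lifted more than 8 mm or tipped more than 0.12 rad, or the root in it is lifted (more than 13 mm) (z of tray_front in the frame of tester_home above 0.008 m or angle between tray's own z axis and vertical above 0.12 rad or z of sample_root_center in the frame of tray above 0.032 m).
It fails at once if the red stop button is pressed (more than 2.5 mm) (value of joint stop above 0.0025 m).
It fails at once if another loose thing is moved more than 20 mm (distance of any of root_mid_center, root_side_center, jar, brush_grip, cup, weight from where it was at the start of the episode above 0.02 m).
It also fails if it takes over 53 s, if anything falls off the work surface, if the arm or the gripper's body presses on something with over 40 N, if the wrist force passes 120 N, or if a joint passes its speed limit or range.

## Working session

There is one attempt and no reset: what is moved stays moved. The work goes in short steps, Python scripts to look and compute and a shell command to move; the robot and the scene stay as the last step left them, time stands still between calls to the robot, and variables do not carry over. Pictures are saved under pics/ and viewed, at most 10 in all, crops included, and the job is handed in when it is done.

```bash
mkdir -p pics
cat > h.py <<'E'
import numpy as np,cv2
from rig import observe,grab_frame,calibration,env,nets
def px(name,p):
    c=calibration(name);f=240/np.tan(np.radians(c["vertical_fov"])/2)
    q=np.array(c["camera_from_world"])@np.r_[p,1]
    return c["cx"]+f*q[0]/-q[2], c["cy"]-f*q[1]/-q[2]
def cloud(name,depth):
    c=calibration(name);f=240/np.tan(np.radians(c["vertical_fov"])/2)
    v,u=np.mgrid[:480,:640];d=depth
    P=np.stack([(u-c["cx"])/f*d,-(v-c["cy"])/f*d,-d,np.ones_like(d)],-1)
    return P@np.linalg.inv(np.array(c["camera_from_world"])).T[:,:3]
E
python3 - <<'E'
from h import *
np.set_printoptions(precision=4,suppress=True)
print(calibration("top"))
for n in ("top","scene"):
    im,d=grab_frame(n);cv2.imwrite(f"pics/{n}0.png",im);np.save(f"{n}0.npy",d)
    for t in ["tester_home","tray_front","tester","panel","reset_left_top","reset_right_top","stop_top","weight","sample_root_center","root_mid_center","tray"]:
        try:
            r=nets.spot_point(n,t);print(n,t,[(np.round(x["at"],4),round(x["score"],2)) for x in r[:2]])
        except Exception as e: print(t,e)
s=observe();print(s["t"],s["tool_pos"],s["tool_rot"],s["force"])
E
```

```text
{'vertical_fov': 47.893902202299586, 'cx': 313.07582564951986, 'cy': 238.59664760549992, 'camera_from_world': array([[-0.0154, -0.9998, -0.0139,  0.0313],
       [ 0.9881, -0.0174,  0.153 , -0.5452],
       [-0.1533, -0.0113,  0.9881, -1.181 ],
       [ 0.    ,  0.    ,  0.    ,  1.    ]])}
top tester_home []
top tray_front [(array([0.5038, 0.1535, 0.0368]), 0.58), (array([ 0.6275, -0.1635,  0.0705]), 0.42)]
top tester []
top panel []
top reset_left_top [(array([ 0.5597, -0.1531,  0.069 ]), 0.49)]
top reset_right_top [(array([ 0.5796, -0.2131,  0.0679]), 0.75)]
top stop_top [(array([ 0.6261, -0.1639,  0.0682]), 0.61)]
top weight [(array([ 0.5707, -0.1828, -0.0034]), 0.51), (array([0.6717, 0.1917, 0.0881]), 0.44)]
top sample_root_center [(array([0.5809, 0.1691, 0.0373]), 0.86), (array([ 0.5734, -0.184 , -0.0029]), 0.28)]
top root_mid_center [(array([ 0.6701, -0.0029,  0.0129]), 0.75), (array([ 0.6285, -0.163 ,  0.0696]), 0.63)]
top tray [(array([0.5699, 0.1645, 0.0204]), 0.83), (array([ 0.5572, -0.1529,  0.0703]), 0.39)]
scene tester_home []
scene tray_front [(array([0.508 , 0.1478, 0.0392]), 0.73)]
scene tester []
scene panel [(array([ 0.5716, -0.1857, -0.0001]), 0.92)]
scene reset_left_top [(array([ 0.5596, -0.1558,  0.07  ]), 0.43)]
scene reset_right_top [(array([ 0.5847, -0.2143,  0.0749]), 0.61)]
scene stop_top [(array([ 0.6351, -0.1603,  0.0662]), 0.65)]
scene weight [(array([0.6701, 0.1941, 0.0879]), 0.71)]
scene sample_root_center [(array([0.5773, 0.1683, 0.0376]), 0.6), (array([ 0.5744, -0.1886, -0.0002]), 0.58)]
scene root_mid_center [(array([ 0.6744, -0.0052,  0.0186]), 0.78)]
scene tray [(array([0.5686, 0.1645, 0.0192]), 0.78)]
1.2 [ 0.1804 -0.5984  0.2145] [ 0.9893  0.1459  0.     -0.    ] [-0.3878  0.2627 -0.3067]
```

View pics/top0.png

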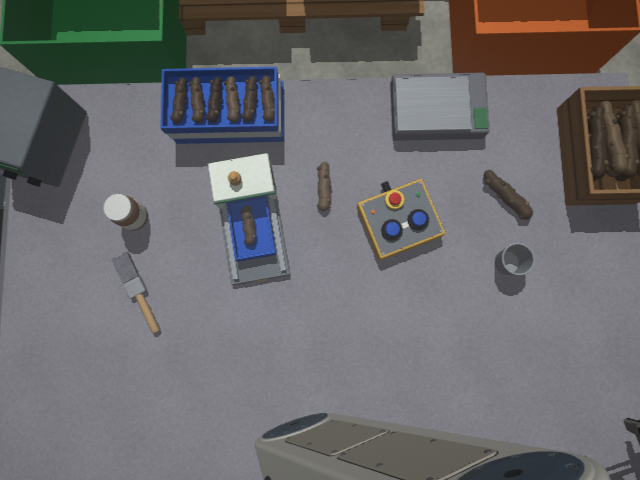

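Run:
```python
from h import *
im=cv2.imread("pics/top0.png");d=np.load("top0.npy");P=cloud("top",d)
x,y,z=P[...,0],P[...,1],P[...,2]
h,s,v=cv2.split(cv2.cvtColor(im,cv2.COLOR_BGR2HSV))
blue=(h>95)&(h<130)&(s>110)&(v>50)
red=((h<8)|(h>172))&(s>130)
def comps(m,nm):
    n,l,st,c=cv2.connectedComponentsWithStats(m.astype(np.uint8))
    for i in range(1,n):
        if st[i,4]>60:
            q=P[(l==i)&(d>0)];
            r=cv2.minAreaRect(q[:,:2].astype(np.float32)*1000)
            print(nm,st[i],c[i].round(),"med",np.median(q,0).round(4),"zr",np.percentile(q[:,2],[2,98]).round(3),"rect",r)
comps(blue&(z>.0),"blue");comps(blue&(z>.063)&(y<0),"bluetop");comps(red,"red")
comps((abs(z-.055)<.005)&blue&(y>0),"rim")
comps((abs(z-.092)<.006)&(y>0.05)&(y<.3),"roof")
comps((h>18)&(h<35)&(s>120),"yellow")
comps((abs(z-.045)<.004)&(y<-.05)&(y>-.32)&(x>.4)&(x<.75),"paneltop")
print("bench z",np.median(z[(abs(z)<.02)]))
```

```text
blue [ 161   67  117   66 4406] [217. 100.] med [0.864  0.2341 0.0809] zr [0.073 0.11 ] rect ((860.7620239257812, 243.33990478515625), (292.5694580078125, 144.81893920898438), 89.81918334960938)
blue [174  81 110  62 525] [237. 134.] med [0.7911 0.1974 0.021 ] zr [0.004 0.038] rect ((806.3308715820312, 190.47476196289062), (121.63023376464844, 291.7970275878906), 28.340532302856445)
blue [ 227  196   49   65 1903] [252. 230.] med [0.5664 0.1563 0.0262] zr [0.02  0.058] rect ((573.59521484375, 165.19305419921875), (138.05563354492188, 96.43353271484375), 9.013699531555176)
blue [412 212  15  14 163] [419. 218.] med [ 0.5835 -0.2135  0.068 ] zr [0.06  0.073] rect ((582.7923583984375, -214.67701721191406), (29.564868927001953, 30.615293502807617), 0.8671490550041199)
blue [385 222  15  14 165] [392. 229.] med [ 0.5607 -0.1537  0.0674] zr [0.057 0.072] rect ((562.1153564453125, -153.8075408935547), (30.309276580810547, 29.98013687133789), 43.915802001953125)
bluetop [412 212  15  14 149] [419. 218.] med [ 0.5836 -0.2143  0.0682] zr [0.064 0.073] rect ((583.8706665039062, -215.07089233398
[... 1321 characters left out ...]
8.69622802734375), (3.9018044471740723, 200.24600219726562), 0.012426111847162247)
roof [ 208  153   67   51 2352] [241. 178.] med [0.6764 0.1749 0.092 ] zr [0.087 0.096] rect ((677.40234375, 179.65997314453125), (94.70146942138672, 137.0976104736328), 8.720877647399902)
yellow [358 179  87  80 690] [397. 218.] med [ 0.6008 -0.1611  0.0453] zr [0.034 0.061] rect ((592.8801879882812, -176.75685119628906), (147.3339385986328, 158.9235076904297), 20.31533432006836)
paneltop [ 358  179   88   80 2810] [401. 219.] med [ 0.5908 -0.1824  0.0457] zr [0.042 0.049] rect ((589.532470703125, -178.72747802734375), (140.53256225585938, 159.9703826904297), 20.591543197631836)
bench z 0.00020421303842987903
```

The picture shows the tray at about (250,230) with its root, the hood's face near row 200, the blue buttons at (392,229) and (419,218), and the red stop at (395,199). The network and depth measurements agree, with tester yaw about 8.8° and panel yaw about 20.3°. I'll start moving.

```bash
python3 -m pendant '[{"linear":[0.7,-0.9,0],"rot":[0,0,0],"jaw":127},{"linear":[0.7,-0.9,0],"rot":[0,0,0],"jaw":127},{"linear":[0.7,-0.9,0],"rot":[0,0,0],"jaw":127},{"linear":[0.7,-0.9,0],"rot":[0,0,0],"jaw":127},{"linear":[0.7,-0.9,0],"rot":[0,0,0],"jaw":127},{"linear":[0.7,-0.9,0],"rot":[0,0,0],"jaw":127},{"linear":[0.7,-0.9,0],"rot":[0,0,0],"jaw":127},{"linear":[0.7,-0.9,0],"rot":[0,0,0],"jaw":127},{"linear":[0.7,-0.9,0],"rot":[0,0,0],"jaw":127},{"linear":[0.7,-0.9,0],"rot":[0,0,0],"jaw":127},{"linear":[0.6,-0.8,0],"rot":[0,0,0.8],"jaw":127},{"linear":[0,0,0],"rot":[0,0,0.8],"jaw":127}]'
cat >> h.py <<'E'
from scipy.spatial.transform import Rotation as R
def go(tx,ty,tz):
    s=observe();r=R.from_quat(s["tool_rot"]);e=np.array([tx,ty,tz])-s["tool_pos"]
    print("t",s["t"],"pos",np.round(s["tool_pos"],4),"F",np.round(s["force"],2),"w",s["grip_width"],
     "\nunits",np.round(r.inv().apply(e)/.04,2),"x-yaw",np.degrees(np.arctan2(*r.as_matrix()[[1,0],0])).round(2),"z",r.as_matrix()[:,2].round(3))
E
python3 -c "
from h import *
go(.4699,.1476,.2)"
```

```text
t: 2.4
tool_pos: [0.3595, -0.1317, 0.2148]
tool_rot: [0.997, 0.077, 0.001, -0.0]
force: [-0.4, -0.6, 0.1]
grip_width: 0.0461
grasp_force: 0.0
t 2.4 pos [ 0.3595 -0.1317  0.2148] F [-0.41 -0.57  0.07] w 0.04605609639813885 
units [ 3.81 -6.47  0.38] x-yaw 8.89 z [ 0.001  0.001 -1.   ]
```

```bash
python3 -m pendant '[{"linear":[0.48,-0.81,0],"rot":[0,0,0],"jaw":127},{"linear":[0.48,-0.81,0],"rot":[0,0,0],"jaw":127},{"linear":[0.48,-0.81,0],"rot":[0,0,0],"jaw":127},{"linear":[0.48,-0.81,0],"rot":[0,0,0],"jaw":127},{"linear":[0.48,-0.81,0],"rot":[0,0,0],"jaw":127},{"linear":[0.48,-0.81,0],"rot":[0,0,0],"jaw":127},{"linear":[0.48,-0.81,0],"rot":[0,0,0],"jaw":127},{"linear":[0.45,-0.8,0],"rot":[0,0,0],"jaw":127},{"linear":[0,0,0],"rot":[0,0,0],"jaw":127},{"linear":[0,0,0],"rot":[0,0,0],"jaw":127}]'
python3 - <<'E'
from h import *
go(.4699,.1476,.034)
im,d=grab_frame("wrist");cv2.imwrite("pics/w1.png",im);P=cloud("wrist",d)
h,s,v=cv2.split(cv2.cvtColor(im,cv2.COLOR_BGR2HSV))
m=(h>95)&(h<130)&(s>110)&(abs(P[...,2]-.055)<.004)&(d>0)
print(m.sum(),cv2.minAreaRect(P[m][:,:2].astype(np.float32)*1000))
print([ (x["at"],x["score"]) for x in nets.spot_point("wrist","tray_front")])
E
```

```text
t: 3.4
tool_pos: [0.4693, 0.1442, 0.2144]
tool_rot: [0.997, 0.077, -0.0, 0.0]
force: [0.3, -0.2, -0.4]
grip_width: 0.0462
grasp_force: 0.0
t 3.4 pos [0.4693 0.1442 0.2144] F [ 0.31 -0.16 -0.39] w 0.0461933196580182 
units [ 0.03 -0.08  4.51] x-yaw 8.88 z [-0.001 -0.    -1.   ]
2490 ((572.459228515625, 161.7849578857422), (135.02362060546875, 91.62509155273438), 9.126439094543457)
[([0.5045, 0.1537, 0.0419], 0.81)]
```

View pics/w1.png

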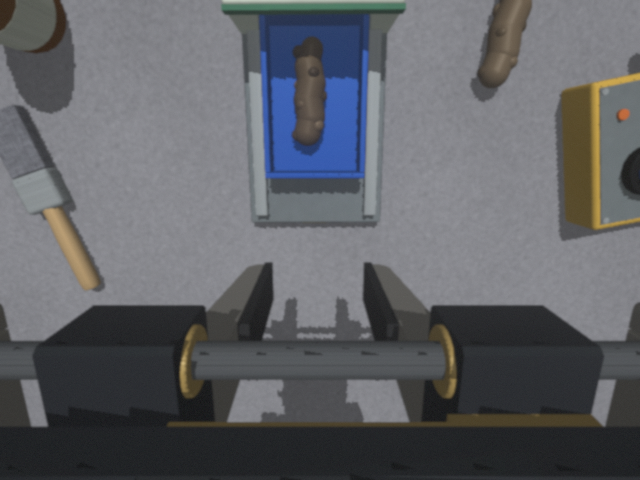

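The view is from behind the tray: front rim at row 176, columns 268–365, and the fingers (265–370) are centred on it. I'll lower the fingers behind the tray and push most of the way.

```bash
python3 -m pendant '[{"linear":[0,-0.03,0.9],"rot":[0,0,0],"jaw":127},{"linear":[0,0,0.9],"rot":[0,0,0],"jaw":127},{"linear":[0,0,0.9],"rot":[0,0,0],"jaw":127},{"linear":[0,0,0.9],"rot":[0,0,0],"jaw":127},{"linear":[0,0,0.6],"rot":[0,0,0],"jaw":127},{"linear":[0,0,0.3],"rot":[0,0,0],"jaw":127},{"linear":[0.2,0,0],"rot":[0,0,0],"jaw":127},{"linear":[0.2,0,0],"rot":[0,0,0],"jaw":127},{"linear":[0.15,0,0],"rot":[0,0,0],"jaw":127},{"linear":[0.1,0,0],"rot":[0,0,0],"jaw":127},{"linear":[0.1,0,0],"rot":[0,0,0],"jaw":127}]' 
python3 -m pendant '[{"linear":[0.12,0,0],"rot":[0,0,0],"jaw":127},{"linear":[0.12,0,0],"rot":[0,0,0],"jaw":127},{"linear":[0.12,0,0],"rot":[0,0,0],"jaw":127},{"linear":[0.12,0,0],"rot":[0,0,0],"jaw":127},{"linear":[0.12,0,0],"rot":[0,0,0],"jaw":127},{"linear":[0.12,0,0],"rot":[0,0,0],"jaw":127},{"linear":[0.12,0,0],"rot":[0,0,0],"jaw":127},{"linear":[0.12,0,0],"rot":[0,0,0],"jaw":127},{"linear":[0.12,0,0],"rot":[0,0,0],"jaw":127},{"linear":[0.12,0,0],"rot":[0,0,0],"jaw":127}]'
python3 - <<'E'
from h import *
go(.5717-.0099,.1633-.0015,.034)
im,d=grab_frame("wrist");cv2.imwrite("pics/w2.png",im)
E
```

```text
t: 4.6
tool_pos: [0.4988, 0.1494, 0.0352]
tool_rot: [0.997, 0.076, -0.0, 0.0]
force: [-4.2, -1.1, 2.4]
grip_width: 0.0461
grasp_force: 2.0
t: 5.6
tool_pos: [0.5468, 0.1568, 0.0346]
tool_rot: [0.997, 0.076, 0.0, -0.0]
force: [-3.7, 0.4, 2.8]
grip_width: 0.046
grasp_force: 1.6
t 5.6 pos [0.5468 0.1568 0.0346] F [-3.75  0.36  2.8 ] w 0.046000647550242656 
units [ 0.39 -0.07  0.01] x-yaw 8.77 z [ 0.  0. -1.]
```

View pics/w2.png

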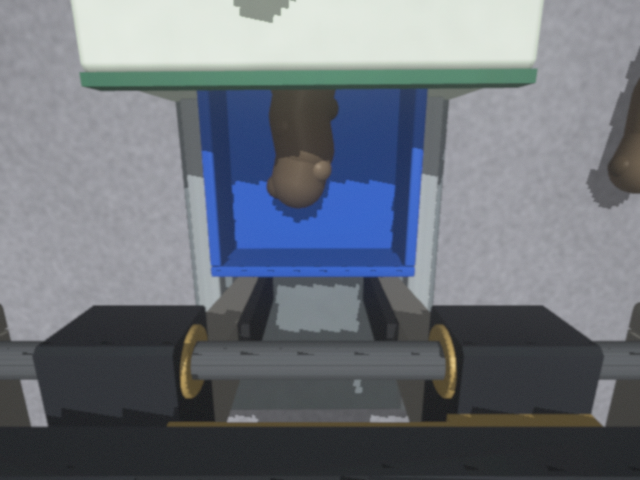

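Tray is sliding squarely (front rim row 270, root at (300,180) in place), friction about 3.7 N. About 15 mm to go, so I'll creep to the stop.

```bash
python3 -m pendant '[{"linear":[0.08,0,0],"rot":[0,0,0],"jaw":127},{"linear":[0.08,0,0],"rot":[0,0,0],"jaw":127},{"linear":[0.06,0,0],"rot":[0,0,0],"jaw":127},{"linear":[0.05,0,0],"rot":[0,0,0],"jaw":127},{"linear":[0.04,0,0],"rot":[0,0,0],"jaw":127},{"linear":[0.03,0,0],"rot":[0,0,0],"jaw":127}]' 
python3 -m pendant '[{"linear":[0.03,0,0],"rot":[0,0,0],"jaw":127},{"linear":[0.02,0,0],"rot":[0,0,0],"jaw":127}]'
python3 -m pendant '[{"linear":[0.03,0,0],"rot":[0,0,0],"jaw":127},{"linear":[0.02,0,0],"rot":[0,0,0],"jaw":127}]' | grep -E 'pos|force'
```

```text
t: 6.25
tool_pos: [0.56, 0.1589, 0.0346]
tool_rot: [0.997, 0.077, 0.0, -0.0]
force: [-0.4, -0.4, 0.1]
grip_width: 0.0462
grasp_force: 0.9
t: 6.45
tool_pos: [0.562, 0.1592, 0.0346]
tool_rot: [0.997, 0.077, 0.0, -0.0]
force: [-0.5, -0.9, -0.6]
grip_width: 0.046
grasp_force: 0.6
tool_pos: [0.5634, 0.1594, 0.0345]
force: [-4.9, -0.5, 3.6]
grasp_force: 2.6
```

```bash
for i in 1; do python3 -m pendant '[{"linear":[0.04,0,0],"rot":[0,0,0],"jaw":127},{"linear":[0.02,0,0],"rot":[0,0,0],"jaw":127}]' | grep -E 'pos|force'
python3 -m pendant '[{"linear":[0.04,0,0],"rot":[0,0,0],"jaw":127},{"linear":[0.02,0,0],"rot":[0,0,0],"jaw":127}]' | grep -E 'pos|force'; done
```

```text
tool_pos: [0.5634, 0.1593, 0.0345]
force: [-13.6, -1.6, 11.9]
grasp_force: 6.6
tool_pos: [0.5634, 0.1593, 0.0343]
force: [-20.8, -1.4, 17.9]
grasp_force: 10.3
```

Firm stop: 21 N with no motion, at the predicted place. Back off, rise, and head for the panel.

```bash
python3 -m pendant '[{"linear":[-0.3,0,0],"rot":[0,0,0],"jaw":127},{"linear":[-0.6,0,0],"rot":[0,0,0],"jaw":127},{"linear":[-0.3,0,-0.4],"rot":[0,0,0],"jaw":127},{"linear":[0,0,-0.9],"rot":[0,0,0],"jaw":127},{"linear":[0,0,-0.9],"rot":[0,0,0],"jaw":127},{"linear":[0,0,-0.9],"rot":[0,0,0],"jaw":127},{"linear":[0,0,0],"rot":[0,0,-0.8],"jaw":127},{"linear":[0,0,0],"rot":[0,0,-0.8],"jaw":127},{"linear":[0,0,0],"rot":[0,0,-0.7],"jaw":127},{"linear":[0,0,0],"rot":[0,0,0],"jaw":127}]'
python3 - <<'E'
from h import *
go(.5724,-.1843,.16)
im,d=grab_frame("wrist");cv2.imwrite("pics/w3.png",im);P=cloud("wrist",d)
h,s,v=cv2.split(cv2.cvtColor(im,cv2.COLOR_BGR2HSV))
m=(h>95)&(h<130)&(s>110)&(abs(P[...,2]-.055)<.004)&(d>0)
r=cv2.minAreaRect(P[m][:,:2].astype(np.float32)*1000)
print(m.sum(),r)
print([ (x["at"],x["score"]) for x in nets.spot_point("wrist","tray_front")])
E
```

```text
t: 8.05
tool_pos: [0.5216, 0.153, 0.159]
tool_rot: [0.984, 0.176, 0.001, -0.0]
force: [0.2, -0.6, -0.2]
grip_width: 0.0461
grasp_force: 0.0
t 8.05 pos [0.5216 0.153  0.159 ] F [ 0.18 -0.56 -0.15] w 0.04611316758255764 
units [-1.74  8.35 -0.03] x-yaw 20.33 z [ 0.002  0.    -1.   ]
1953 ((603.851806640625, 167.0459747314453), (63.25003433227539, 92.11214447021484), 8.878310203552246)
[([0.5717, 0.1668, 0.0397], 0.9)]
```

```bash
python3 -m pendant '[{"linear":[-0.41,0.93,0],"rot":[0,0,0],"jaw":127},{"linear":[-0.41,0.93,0],"rot":[0,0,0],"jaw":127},{"linear":[-0.41,0.93,0],"rot":[0,0,0],"jaw":127},{"linear":[-0.41,0.93,0],"rot":[0,0,0],"jaw":127},{"linear":[-0.41,0.93,0],"rot":[0,0,0],"jaw":127},{"linear":[-0.41,0.93,0],"rot":[0,0,0],"jaw":127},{"linear":[-0.41,0.93,0],"rot":[0,0,0],"jaw":127},{"linear":[-0.41,0.93,0],"rot":[0,0,0],"jaw":127},{"linear":[-0.4,0.9,0],"rot":[0,0,0],"jaw":127},{"linear":[0,0,0],"rot":[0,0,0],"jaw":127},{"linear":[0,0,0],"rot":[0,0,0],"jaw":127}]'
python3 - <<'E'
from h import *
im,d=grab_frame("wrist");cv2.imwrite("pics/w4.png",im);P=cloud("wrist",d)
h,s,v=cv2.split(cv2.cvtColor(im,cv2.COLOR_BGR2HSV))
m=(h>95)&(h<130)&(s>110)&(abs(P[...,2]-.068)<.006)&(d>0)
n,l,st,c=cv2.connectedComponentsWithStats(m.astype(np.uint8))
C=[]
for i in range(1,n):
    if st[i,4]>200:
        q=P[l==i];cc,rr=cv2.minEnclosingCircle(q[:,:2].astype(np.float32)*1000)
        print(st[i],c[i],cc,rr,np.median(q,0));C.append(np.array(cc)/1000)
for t in("reset_left_top","reset_right_top"):print([(x["at"],x["score"]) for x in nets.spot_point("wrist",t)])
mid=(C[0]+C[1])/2;e=C[0]-C[1];e*=np.sign(e[1]);print("mid",mid,"sep",np.hypot(*e),"yaw",np.degrees(np.arctan2(-e[0],e[1])))
go(*mid,.075)
E
```

```text
t: 9.25
tool_pos: [0.4984, -0.2116, 0.1584]
tool_rot: [0.985, 0.174, 0.0, -0.0]
force: [0.5, -0.1, -0.1]
grip_width: 0.0461
grasp_force: 0.0
[ 340  105   45   47 1585] [362.15268139 128.22018927] (583.1447143554688, -214.2732696533203) 15.911331176757812 [ 0.5831331  -0.21388505  0.06879019]
[ 251  106   44   46 1593] [272.63590709 128.58631513] (560.988525390625, -154.21319580078125) 15.902894020080566 [ 0.5610669  -0.15462345  0.06888766]
[([0.5575, -0.1494, 0.0686], 0.89), ([0.5864, -0.2136, 0.0713], 0.45)]
[([0.5867, -0.2139, 0.069], 0.55), ([0.5595, -0.1502, 0.0679], 0.54), ([0.6443, -0.4286, 0.0152], 0.43)]
mid [ 0.57206662 -0.18424323] sep 0.0640164758528483 yaw 20.24904100289063
t 9.4 pos [ 0.4986 -0.21    0.1585] F [0.5  1.27 0.19] w 0.04584256001587282 
units [1.95 0.04 2.09] x-yaw 20.3 z [-0.  0. -1.]
```

View pics/w4.png

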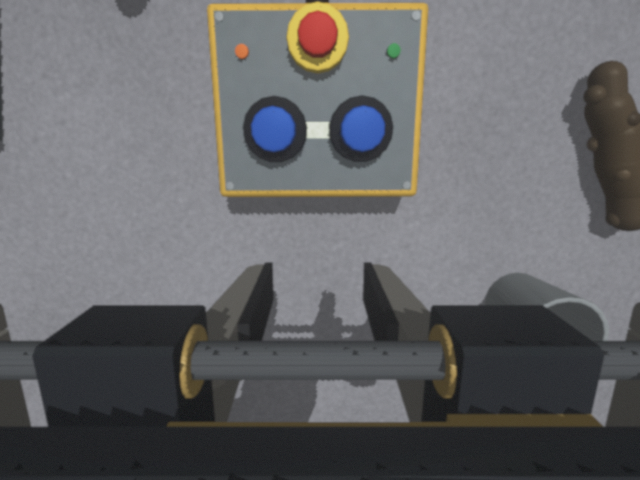

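Both blue caps, at (273,129) and (362,128), lie ahead and centred between the fingers, with the red stop beyond them at (318,34). Separation is 64.0 mm and yaw 20.25°, as expected. Now over them and down to just above.

```bash
python3 -m pendant '[{"linear":[0.7,0.02,0],"rot":[0,0,0],"jaw":127},{"linear":[0.7,0.02,0],"rot":[0,0,0],"jaw":127},{"linear":[0.55,0,0],"rot":[0,0,0],"jaw":127},{"linear":[0,0,0.7],"rot":[0,0,0],"jaw":127},{"linear":[0,0,0.7],"rot":[0,0,0],"jaw":127},{"linear":[0,0,0.5],"rot":[0,0,0],"jaw":127},{"linear":[0,0,0.1],"rot":[0,0,0],"jaw":127},{"linear":[0,0,0],"rot":[0,0,0],"jaw":127},{"linear":[0,0,0],"rot":[0,0,0],"jaw":127}]' 
python3 -c "
from h import *
go(0.5721,-.1842,.061)"
```

```text
t: 10.3
tool_pos: [0.5731, -0.1852, 0.0797]
tool_rot: [0.984, 0.176, 0.001, 0.0]
force: [-0.8, 0.5, -0.3]
grip_width: 0.0462
grasp_force: 0.0
t 10.3 pos [ 0.5731 -0.1852  0.0797] F [-0.83  0.48 -0.33] w 0.04620220684716712 
units [-0.02 -0.03  0.47] x-yaw 20.31 z [ 0.001 -0.    -1.   ]
```

```bash
python3 -m pendant '[{"linear":[-0.02,-0.02,0.1],"rot":[0,0,0],"jaw":127},{"linear":[0,0,0.1],"rot":[0,0,0],"jaw":127},{"linear":[0,0,0.05],"rot":[0,0,0],"jaw":127},{"linear":[0,0,0.05],"rot":[0,0,0],"jaw":127},{"linear":[0,0,0],"rot":[0,0,0],"jaw":127}]' | grep -E "pos|force"
python3 -m pendant '[{"linear":[0,0,0.05],"rot":[0,0,0],"jaw":127},{"linear":[0,0,0.05],"rot":[0,0,0],"jaw":127},{"linear":[0,0,0.05],"rot":[0,0,0],"jaw":127},{"linear":[0,0,0.05],"rot":[0,0,0],"jaw":127},{"linear":[0,0,0],"rot":[0,0,0],"jaw":127}]'| grep -E "pos|force"
python3 -m pendant '[{"linear":[0,0,0.05],"rot":[0,0,0],"jaw":127},{"linear":[0,0,0.05],"rot":[0,0,0],"jaw":127},{"linear":[0,0,0],"rot":[0,0,0],"jaw":127}]'| grep -E "pos|force|^t"
```

```text
tool_pos: [0.5713, -0.1851, 0.0667]
force: [-1.6, -0.2, 5.6]
grasp_force: 2.2
tool_pos: [0.5714, -0.1851, 0.0612]
force: [-10.9, 2.9, 30.1]
grasp_force: 14.8
t: 11.6
tool_pos: [0.5716, -0.1852, 0.0608]
tool_rot: [0.984, 0.176, 0.0, 0.0]
force: [-22.8, 6.6, 65.9]
grasp_force: 33.6
```

Bottomed at 0.061. I'll ease the force a little and hold over 2.5 s.

```bash
python3 -m pendant '[{"linear":[0,0,-0.06],"rot":[0,0,0],"jaw":127},{"linear":[0,0,0],"rot":[0,0,0],"jaw":127},{"linear":[0,0,0],"rot":[0,0,0],"jaw":127},{"linear":[0,0,0],"rot":[0,0,0],"jaw":127},{"linear":[0,0,0],"rot":[0,0,0],"jaw":127},{"linear":[0,0,0],"rot":[0,0,0],"jaw":127},{"linear":[0,0,0],"rot":[0,0,0],"jaw":127},{"linear":[0,0,0],"rot":[0,0,0],"jaw":127},{"linear":[0,0,0],"rot":[0,0,0],"jaw":127},{"linear":[0,0,0],"rot":[0,0,0],"jaw":127},{"linear":[0,0,0],"rot":[0,0,0],"jaw":127},{"linear":[0,0,0],"rot":[0,0,0],"jaw":127}]'
python3 - <<'E'
from h import *
im,d=grab_frame("scene");u,v=map(int,px("scene",[.572,-.184,.065]));print(u,v)
c=im[max(0,v-60):v+60,max(0,u-80):u+80];cv2.imwrite("pics/press.png",cv2.resize(c,None,fx=4,fy=4))
E
python3 -m pendant '[{"linear":[0,0,0],"rot":[0,0,0],"jaw":127},{"linear":[0,0,0],"rot":[0,0,0],"jaw":127},{"linear":[0,0,0],"rot":[0,0,0],"jaw":127},{"linear":[0,0,0],"rot":[0,0,0],"jaw":127},{"linear":[0,0,0],"rot":[0,0,0],"jaw":127},{"linear":[0,0,0],"rot":[0,0,0],"jaw":127},{"linear":[0,0,0],"rot":[0,0,0],"jaw":127},{"linear":[0,0,0],"rot":[0,0,0],"jaw":127},{"linear":[0,0,0],"rot":[0,0,0],"jaw":127},{"linear":[0,0,0],"rot":[0,0,0],"jaw":127},{"linear":[0,0,0],"rot":[0,0,0],"jaw":127},{"linear":[0,0,0],"rot":[0,0,0],"jaw":127}]'
```

```text
t: 12.8
tool_pos: [0.5715, -0.1851, 0.061]
tool_rot: [0.984, 0.176, 0.0, 0.0]
force: [-14.7, 5.5, 43.3]
grip_width: 0.0462
grasp_force: 22.0
273 213
t: 14.05
tool_pos: [0.5715, -0.1851, 0.061]
tool_rot: [0.984, 0.176, 0.0, 0.0]
force: [-14.1, 4.6, 44.3]
grip_width: 0.0463
grasp_force: 22.0
```

View pics/press.png

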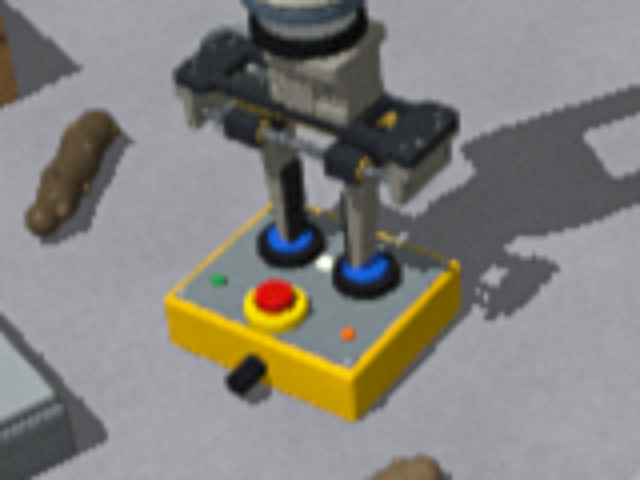

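Both fingertips are on the blue caps, at (290,238) and (365,268), both fully down, and the red stop is untouched. They have been held about 2.7 s. Release straight up.

```bash
python3 -m pendant '[{"linear":[0,0,0],"rot":[0,0,0],"jaw":127},{"linear":[0,0,0],"rot":[0,0,0],"jaw":127},{"linear":[0,0,-0.3],"rot":[0,0,0],"jaw":127},{"linear":[0,0,-0.5],"rot":[0,0,0],"jaw":127},{"linear":[0,0,-0.8],"rot":[0,0,0],"jaw":127},{"linear":[0,0,-0.8],"rot":[0,0,0],"jaw":127},{"linear":[-0.7,0,-0.3],"rot":[0,0,0],"jaw":127},{"linear":[-0.7,0,0],"rot":[0,0,0],"jaw":127},{"linear":[-0.6,0,0],"rot":[0,0,0],"jaw":127},{"linear":[0,0,0],"rot":[0,0,0],"jaw":127},{"linear":[0,0,0],"rot":[0,0,0],"jaw":127},{"linear":[0,0,0],"rot":[0,0,0],"jaw":127}]'
python3 - <<'E'
from h import *
im,d=grab_frame("wrist");P=cloud("wrist",d)
h,s,v=cv2.split(cv2.cvtColor(im,cv2.COLOR_BGR2HSV))
m=(h>95)&(h<130)&(s>110)&(d>0)&(P[...,1]<0)
n,l,st,c=cv2.connectedComponentsWithStats(m.astype(np.uint8))
for i in range(1,n):
    if st[i,4]>200: print(c[i],np.median(P[l==i],0))
im,d=grab_frame("top");cv2.imwrite("pics/top9.png",im);P=cloud("top",d)
h,s,v=cv2.split(cv2.cvtColor(im,cv2.COLOR_BGR2HSV))
m=(h>95)&(h<130)&(s>110)&(abs(P[...,2]-.055)<.005)&(abs(P[...,1]-.16)<.09)&(P[...,0]<.7)
print(cv2.minAreaRect(P[m][:,:2].astype(np.float32)*1000))
print(observe()["t"])
E
```

```text
t: 15.25
tool_pos: [0.4972, -0.2128, 0.1651]
tool_rot: [0.984, 0.176, 0.0, 0.0]
force: [-0.4, -0.2, 0.7]
grip_width: 0.0463
grasp_force: 0.0
[273.25879397 126.73869347] [ 0.5611624  -0.15553056  0.06873216]
[360.69576218 126.74699557] [ 0.58308572 -0.2149587   0.06865174]
((604.9136962890625, 167.4747772216797), (64.57188415527344, 92.0094223022461), 8.994575500488281)
15.35
```

View pics/top9.png

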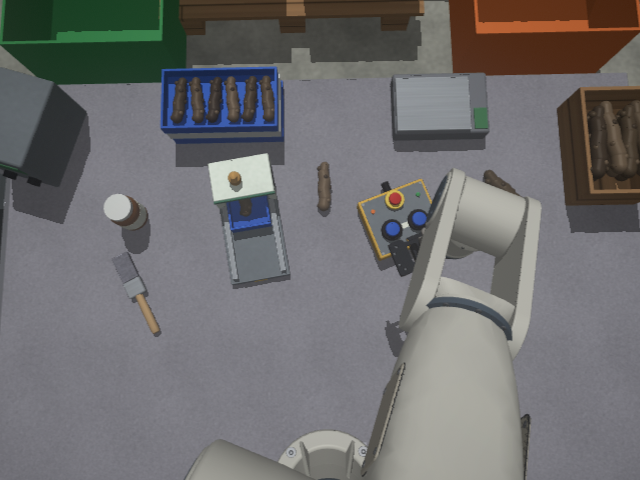

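The tray is home under the hood at (248,213). Both blue caps are up (68.7 mm), the weight at (235,178) and the other loose things that show are where they were, and the arm is clear.

```bash
python3 -c "
from rig import env
print(env.close_job())"
```

```text
the job is handed in; nothing more can be done
None
```

I pushed the tray home against its stop, held both blue buttons fully down together for about 2.7 s and let them up, then handed the job in with the arm clear; no verdict was returned.

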